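# Fetch a block from an interlocked tool chest and load the drill jig

## Task

Load the drill jig with the aluminium block that is kept in the wide bottom drawer of the tool chest: lay it flat on the jig's plate and slide it in under the drill bar until it is up against the stop. The chest is interlocked, so the wide drawer stays locked until both small drawers above it have been pushed fully home. Leave the bearing in its drawer, don't knock the other things about, and finish with all three drawers fully shut.

Things in the scene. Friction and masses are not known exactly. Their poses are not given: they have to be found in the camera images.
- tool_chest: Grey steel tool chest, fixed, 200 deep x 270 wide x 156 mm high (mat and caliper on top: up to 166). Origin at the centre of its underside. x points horizontally INTO the chest: front plane at x = -100 mm, drawers come out towards -x; y is to the left as one faces the front; z up. Two small drawers side by side on top (panels z 90 to 146 mm), a wide one below (panel 254 wide, z 16 to 84).
- wide_floor (a point): Centre of the wide drawer's inner floor (22 mm above the bench); moves with the drawer, axes as the chest's. The inside is 177 mm in x, 231 mm in y; side walls and their rails 44 mm high; front panel 8 mm thick, its inner face 90 mm from here towards -x; a divider 3 mm thick and 28 mm high along y = 0 leaves a left and a right compartment 114 mm wide each.
- left_drawer (a joint): How far the small left drawer (+y side) is out, in m: 0 = fully home and flush, 0.12 = stop. Moves with about 2 N. Starts open.
- right_drawer (a joint): How far the small right drawer (-y side) is out, in m: 0 = fully home and flush, 0.12 = stop. Moves with about 2 N. Starts open.
- wide_drawer (a joint): How far the wide bottom drawer is out, in m: 0 = home and flush, 0.12 = stop. Starts shut. Interlock: pins inside the chest lock it while either small drawer is out; with both home it is free and moves with 2 to 4 N. While it is out the small drawers are locked shut.
- left_knob (a point): Centre of the outer end of the left small drawer's round aluminium knob (18 mm diameter, stands 16 mm out from the panel, 114 mm above the bench). Moves with the drawer; axes as the chest's.
- right_knob (a point): Centre of the outer end of the right small drawer's knob, like the left one.
- wide_knob (a point): Centre of the head of the wide drawer's aluminium knob: head 28 mm diameter, 18 mm long along the chest's x, on a 14 mm thick, 18 mm long neck; the outer end is 9 mm further out than this point, the panel 27 mm further in. In the middle of the panel, 50 mm above the bench, 106 mm below the chest's top. Moves with the drawer; axes as the chest's.
- block_centre (a point): Centre of the aluminium block (35 x 75 x 30 mm, bare metal, two holes in its top, 0.15 to 0.3 kg): its y axis is its 75 mm length, x its 35 mm width, z its 30 mm height (up). It starts in one compartment of the wide drawer, lying roughly lengthwise to the drawer's travel.
- bearing_centre (a point): Centre of a ball bearing, 70 mm diameter x 20 mm, lying flat in the other compartment of the wide drawer; it stays there.
- drill_jig: Steel drill jig, fixed. Base plate 120 (x -55 to 65 mm) x 104 x 12 mm high; origin on the bench; x = direction in which the block is pushed in, z up. Two guides from x = 9 to 46 form a channel 40 mm wide about y = 0, flared to 49 at its mouth; a fixed drill bar crosses it from x = 9 to 43, underside z = 47, top with bushing z = 67; 82 wide in y. Stop face at x = 45. For x < 9 the plate is bare.
- jig_home (a point): Where the block's centre is when it is home against the stop: in the jig's frame x = 7.5, y = 0, z = 27 mm; axes as the jig's. The block then lies flat, its 75 mm length along x, and 39 mm of its rear end stick out of the guides.
- yellow_case: Yellow parts case standing on the bench, fixed, 170 (x) x 239 (y) x 78 mm high, origin at the centre of its underside.
- grease_bottle: Bystander: slim bottle with a red nozzle, 46 mm diameter x 151 mm, origin at the centre of its underside.
- spray_bottle: Bystander: white trigger bottle, 62 x 73 x 187 mm, origin at the centre of its underside.
- seal_driver: Bystander: black turned driver, 64 mm diameter x 96 mm, standing, origin at the centre of its underside.
- wrench_small: Bystander: combination wrench, 25 x 159 x 6 mm, lying flat, long along its y, origin at the centre of its underside.
- wrench_mid: Bystander: combination wrench, 27 x 169 x 6 mm, lying flat, long along its y, origin at the centre of its underside.

How it is judged (in metres and radians):
On the way, in this order (a step that is already met when the one before it is completed fails the run):
1. both small drawers fully home (value of joint each of left_drawer, right_drawer below 0.004 m), for 0.1 s.
2. the wide drawer pulled out (value of joint wide_drawer above 0.06 m), for 0.1 s.
3. the block home in the jig (x of block_centre in the frame of drill_jig between 0.0035 and 0.011 m and y of block_centre in the frame of drill_jig between -0.004 and 0.004 m and z of block_centre in the frame of drill_jig below 0.03 m and angle between the y axis of block_centre and the x axis of drill_jig, either way round below 0.12 rad), for 0.2 s.
At the end, for the whole second after the job is handed in: The block lies flat in the jig under the drill bar, within 4 mm of the stop (its centre at x = 3.5 to 11 mm in the jig's frame), within 4 mm of the channel's middle and 0.12 rad of its direction; all three drawers are within 5 mm of shut, and the bearing is in the wide drawer (all of step 3 and value of joint each of left_drawer, right_drawer, wide_drawer below 0.005 m and x of bearing_centre in the frame of tool_chest between -0.09 and 0.09 m and horizontal distance between bearing_centre and tool_chest below 0.13 m and height (world z) of bearing_centre below 0.06 m); the robot touches nothing.
It fails at once if a bystander on the bench is shoved by more than 30 mm or knocked over (distance of any of wrench_mid, grease_bottle, spray_bottle, seal_driver, wrench_small from where it was at the start of the episode above 0.03 m or angle between any of grease_bottle, spray_bottle, seal_driver's own z axis and vertical above 0.4 rad).
It also fails if it takes over 70 s, if anything falls off the work surface, if the arm or the gripper's body presses on something with over 40 N, if the wrist force passes 120 N, or if a joint passes its speed limit or range.

## Robot

A 6-joint arm with a two-finger parallel gripper is mounted at the origin on the work surface; the furniture and walls round the work are solid. World frame = base frame: x ahead of the robot, y to its left, z up, the work surface at z = 0. Lengths are in mm, angles in rad, forces in N, time in s.
With the tool pointing down it reaches from about 275 to 750 mm from the base axis. Payload 10.2 kg.
Tool frame: the origin (TCP) lies midway between the tips of the shut fingers; the grasp point (between the pads) lies 19 mm behind it; z points along the fingers, y is the line along which they close (so a half turn about z gives the same grasp; the last joint's range is limited). The gripper opens to 88 mm and grips with 3 to 60 N. Pads are 18 mm wide; open, the fingers measure 123 mm over their backs; the gripper's body (75 mm by 187 mm) begins 45 mm behind the grasp point.
Start: joints at [1.039, 0.313, 1.498, -0, 1.331, -0.223], TCP at [159.569, 500.169, 238.72] pointing down, gripper open.
Joint ranges: [-2.94, 2.94], [-0.97, 2.17], [0.19, 2.56], [-1.23, 4.37], [0.02, 3.11], [-2.88, 2.88]. Speed limits (rad/s): [2.39, 2.39, 3.01, 3.14, 3.14, 3.14].

## Interface

Orientations are given as a rotation vector (axis times angle).
In Python, from plant import * gives the robot as it stands.
- The arm moves only by the tool drive_tool, never from a script. Its argument "motion" is a list of rows, each a list of 7 numbers: the shift along the tool's x, y, z in m, then the turn, a rotation vector about the tool's x, y, z in degrees, then the opening, from 0 (shut) to 1 (fully open). In form: [[dx, dy, dz, wx, wy, wz, gripper], ...]. A call has exactly 8 rows; each row shifts and turns the commanded pose from where the row before left it, along the tool's axes as they then stand; what a row does not reach is not made up. A row lasts 1/10 s, in which the tool goes at most 50 mm and 8.59 degrees, less where a joint would pass 70% of its speed; a pose out of reach is approached as far as the arm can. A call with a gripper value outside its range is refused whole. The fingers move at their own pace and stop on an object; "squeeze" is the grip in N (left out, the last holds). Time passes only in rows, so rows that do not move let the fingers close, or fill a call up. It gives the time, the measured TCP pose, the force, the opening and the grip force at its end, in the units of the state.
- read_state(): the state, without advancing time (a new reading comes with each control period).
- snapshot(name): name is "scene" or "top" or "wrist"; returns the picture (480x640x3 uint8, red, green, blue); there is no depth.
- camera_info(name): a dict with "fx", "fy", "cx", "cy" (pixels), "D" ([k1, k2, p1, p2, k3] as OpenCV has them; the pictures are not rectified), "world_from_camera" (4x4, takes a point from camera to world coordinates). Camera axes: x right, y down, z forward; pixel columns grow to the right and rows downward; lengths in mm; the calibration is good to about 2 mm. A picture is of the moment at which its call begins: read the wrist's pose just before it. camera_info takes no time and is no camera call; for the wrist camera it gives the pose at the moment of the call.
- close_job(): hands the job in; it is judged then, once.
The state is a dict: "t": time; "q": joint angles; "qvel": joint speeds; "joint_torque": joint torques, N m; "ee_pos": TCP position; "orientation": TCP orientation; "contact_force": force on the tool from outside, world axes, zero at the start; "ft_torque": the same for the moment, N m; "gripper_width": finger opening in mm; "grasp_force": force on a finger pad.
Only numpy, scipy, OpenCV 4.12 (cv2) and the standard library are available. Lean on these libraries where they do the work, as an engineer would, in place of code of your own. Each camera call takes 0.05 s, during which the arm holds its last target. There are 200 camera calls.

## Working session

There is one attempt and no reset: what is moved stays moved. The work goes in short steps, Python scripts to look and compute and a tool call to move; the robot and the scene stay as the last step left them, time stands still between calls to the robot, and variables do not carry over. Pictures are saved under pics/ and viewed, at most 11 in all, crops included, and the job is handed in when it is done.

Besides the shell and the picture viewer there is one more tool, called as name([rows], argument=value, ...), one row to a line, values as JSON. drive_tool: Moves the arm, as the interface text tells. Its arguments: {"type":"object","properties":{"motion":{"type":"array"},"squeeze":{"type":"number"}},"required":["motion"]}

```bash
mkdir -p pics; ls; python3 - <<'E'
from plant import *
import cv2,numpy as np
s=read_state();print(s)
for n in("scene","top"):
    im=snapshot(n);cv2.imwrite(f"pics/{n}0.png",im[:,:,::-1])
    c=camera_info(n);print(n,c)
print(camera_info("wrist"))
E
```

```text
pics
{'t': 0.0, 'q': array([ 1.03858837e+00,  3.13438903e-01,  1.49842586e+00, -6.38640945e-06,
        1.33098564e+00, -2.23407771e-01]), 'qvel': array([-0.00018447,  0.00072676,  0.00068116,  0.00046098,  0.00044904,
        0.00039793]), 'joint_torque': array([ 2.54750790e-03, -4.02214837e+01, -2.52267730e+01,  6.95041800e-02,
        3.52934247e-02, -7.52785013e-05]), 'ee_pos': array([159.44751549, 499.94880608, 238.17096769]), 'orientation': array([-4.83064320e-01, -3.10376725e+00,  1.83966835e-03]), 'contact_force': array([-0.07228909, -0.18557153, -0.75229366]), 'ft_torque': array([-0.00763727,  0.01383658, -0.03136255]), 'grasp_force': 0.0, 'gripper_width': 87.83002123397573}
scene {'fx': 452.28761148218433, 'fy': 452.28761148218433, 'cx': 318.82075522943876, 'cy': 234.41938080542633, 'D': array([-0.05459659,  0.        ,  0.        ,  0.        ,  0.        ]), 'world_from_camera': array([[ 2.52798208e-01,  6.82136970e-01, -6.86135716e-01,
         1.07945792e+03],
       [ 9.67313908e-01, -1.92796450e-01,  1.64721984e-01,
        -2.03073355e+02],
       [-1.99215756e-02, -
[... 535 characters left out ...]
0431764e-02, -5.89759538e-01, -8.07516453e-01,
         9.09161022e+02],
       [ 0.00000000e+00,  0.00000000e+00,  0.00000000e+00,
         1.00000000e+00]])}
{'fx': 366.790447808362, 'fy': 366.790447808362, 'cx': 318.2140056330691, 'cy': 243.9992257747227, 'D': array([-0.00825153,  0.        ,  0.        ,  0.        ,  0.        ]), 'world_from_camera': array([[ 3.04427549e-01,  9.05042344e-01,  2.97022259e-01,
         8.30822355e+01],
       [ 9.52534535e-01, -2.88806064e-01, -9.62757354e-02,
         5.24916071e+02],
       [-1.35178748e-03,  3.12232946e-01, -9.50004611e-01,
         3.82801158e+02],
       [ 0.00000000e+00,  0.00000000e+00,  0.00000000e+00,
         1.00000000e+00]])}
```

View pics/scene0.png

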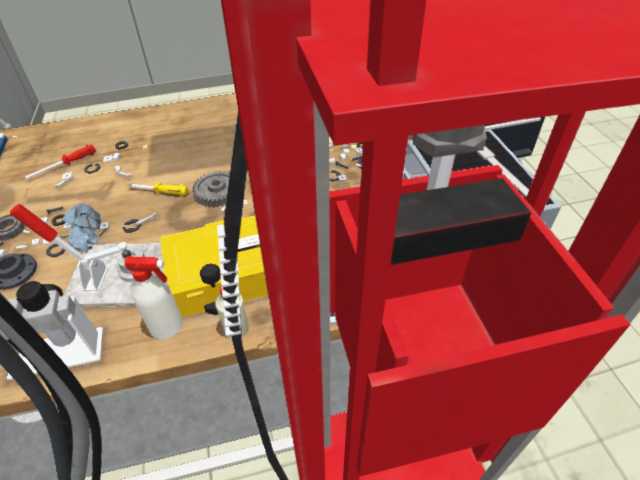

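View pics/top0.png

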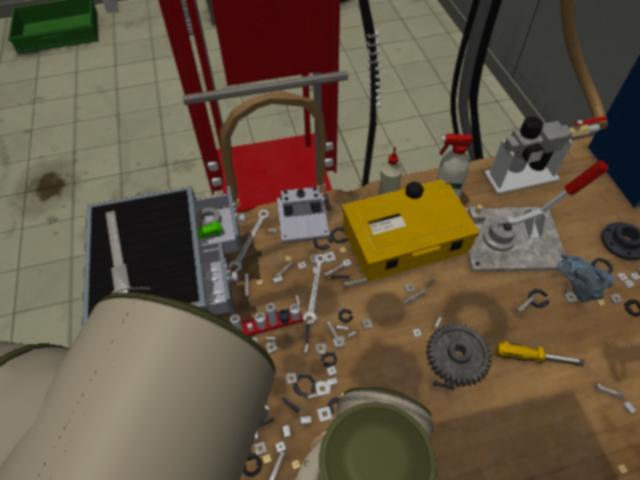

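The top view shows the chest at left (front edge about px (190,190) to (205,305)), with both small drawers open towards image right. The jig is at about (303,212), the yellow case at (410,230), and the wrenches at (248,243) and (315,290). I'll zoom in for measurement.

```bash
cat > h.py <<'E'
from plant import *
import cv2,numpy as np
from scipy.spatial.transform import Rotation as R
def ray(c,uv):
    K=np.array([[c["fx"],0,c["cx"]],[0,c["fy"],c["cy"]],[0,0,1]])
    n=cv2.undistortPoints(np.array(uv,float).reshape(-1,1,2),K,np.array(c["D"])).reshape(-1,2)
    T=np.array(c["world_from_camera"]);d=np.c_[n,np.ones(len(n))]@T[:3,:3].T
    return T[:3,3],d
def at(c,uv,z):
    o,d=ray(c,uv);return o+d*((z-o[2])/d[:,2])[:,None]
def px(c,P):
    K=np.array([[c["fx"],0,c["cx"]],[0,c["fy"],c["cy"]],[0,0,1]])
    T=np.linalg.inv(np.array(c["world_from_camera"]))
    return cv2.projectPoints(np.array(P,float).reshape(-1,1,3),cv2.Rodrigues(T[:3,:3])[0],T[:3,3],K,np.array(c["D"]))[0].reshape(-1,2)
E
python3 - <<'E'
from h import *
im=cv2.imread("pics/top0.png")
cv2.imwrite("pics/crop.png",cv2.resize(im[170:340,75:345],None,fx=2.96,fy=2.96,interpolation=cv2.INTER_CUBIC))
c=camera_info("top")
print(at(c,[(190,190),(87,205),(190,303)],156).round())
print(at(c,[(278,190),(326,186),(330,237),(282,241)],12).round())
E
```

```text
[[581. 177. 156.]
 [595. 370. 156.]
 [333. 204. 156.]]
[[ 660.   -3.   12.]
 [ 643. -113.   12.]
 [ 501.  -83.   12.]
 [ 518.   19.   12.]]
```

View pics/crop.png

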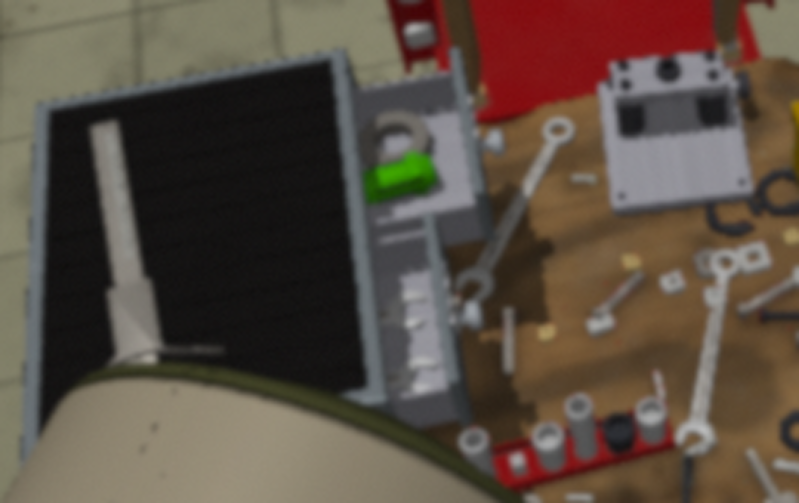

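```bash
python3 - <<'E'
from h import *
c=camera_info("top")
f=lambda L:[(75+u/2.96,170+v/2.96) for u,v in L]
np.set_printoptions(suppress=True,precision=1)
C=at(c,f([(345,50),(382,402),(40,104)]),156);print(C,np.linalg.norm(C[0]-C[1]),np.linalg.norm(C[0]-C[2]))
print("knobs R L",at(c,f([(497,143),(474,316)]),114))
print("panel tops: R drawer corners, L", at(c,f([(458,50),(490,235),(430,215),(466,420)]),146))
J=at(c,f([(610,213),(753,196),(600,85)]),12);print("jig",J,np.linalg.norm(J[0]-J[1]))
B=at(c,f([(613,84),(738,75),(735,52),(611,62)]),62);print("bar",B)
print("w1",at(c,f([(557,130),(472,290)]),3),"w2",at(c,f([(725,262),(695,438)]),3))
print("case",at(c,[(343,207),(357,256),(476,231),(454,183)],78))
print("bottles",at(c,[(391,192),(452,187)],20))
print("socket rail",at(c,f([(500,480),(680,430),(475,440)]),30))
E
```

```text
[[587.8 172.7 156. ]
 [321.6 182.4 156. ]
 [593.9 367.3 156. ]] 266.35697124298343 194.64751520649438
knobs R L [[518.5  89.2 114. ]
 [390.3 125.6 114. ]]
panel tops: R drawer corners, L [[577.1 101.1 146. ]
 [424.1 105.6 146. ]
 [448.5 138.6 146. ]
 [303.8 139.6 146. ]]
jig [[515.6  21.   12. ]
 [502.9 -82.3  12. ]
 [635.    2.9  12. ]] 104.07935717358559
bar [[591.4  -1.4  62. ]
 [575.6 -90.9  62. ]
 [597.5 -94.5  62. ]
 [612.3  -4.5  62. ]]
w1 [[607.7  42.7   3. ]
 [482.9 128.    3. ]] w2 [[458.8 -49.4   3. ]
 [330.4   5.    3. ]]
case [[ 521.6 -116.5   78. ]
 [ 397.7 -108.3   78. ]
 [ 392.2 -355.1   78. ]
 [ 522.1 -364.4   78. ]]
bottles [[ 579.5 -248.2   20. ]
 [ 556.8 -387.    20. ]]
socket rail [[320.9 132.8  30. ]
 [325.   15.5  30. ]
 [352.4 143.4  30. ]]
```

The numbers agree with the given sizes:

| Item | Measured | Given |
|---|---|---|
| Chest size | 266 x 195 mm | 270 x 200 mm |
| Jig width | 104 mm | 104 mm |
| Knob spacing | 128 mm | – |
| Chest yaw (x axis) | about 88° | – |
| Jig yaw | about -7° | – |

I'll line the tool up first, turning 74° about tool z.

drive_tool([
  [0, 0, 0, 0, 0, 8.5, 0],
  [0, 0, 0, 0, 0, 8.5, 0],
  [0, 0, 0, 0, 0, 8.5, 0],
  [0, 0, 0, 0, 0, 8.5, 0],
  [0, 0, 0, 0, 0, 8.5, 0],
  [0, 0, 0, 0, 0, 8.5, 0],
  [0, 0, 0, 0, 0, 8.5, 0],
  [0, 0, 0, 0, 0, 8.5, 0],
])

```text
t: 0.9
ee_pos: [159.5, 500.0, 238.4]
orientation: [2.143, 2.297, -0.001]
contact_force: [-0.2, 0.3, 0.2]
gripper_width: 26.2
grasp_force: 0.0
```

```bash
cat >> h.py <<'E'
def go(P,yaw):
    "tool-frame shift (m) after turning to yaw of tool y (deg), and the turn about tool z"
    s=read_state();Rm=R.from_rotvec(s["orientation"]).as_matrix()
    y=np.degrees(np.arctan2(Rm[1,1],Rm[0,1]));t=np.radians(yaw)
    Y=np.array([np.cos(t),np.sin(t),0]);Z=np.array([0,0,-1.]);X=np.cross(Y,Z)
    d=(np.array(P)-s["ee_pos"])/1000
    print("pos",s["ee_pos"].round(1),"yaw",y.round(2),"tilt",Rm[:,2].round(3),"turn about z",round(y-yaw,2),"shift",[round(float(d@v),4) for v in(X,Y,Z)],"t",round(s["t"],2),"F",s["contact_force"].round(1),"w",round(s["gripper_width"],1),"q",s["q"].round(2))
E
python3 -c "
from h import *
go((385,85,131),-2)"
```

```text
pos [159.5 500.  238.4] yaw 3.96 tilt [-0.    -0.001 -1.   ] turn about z 5.96 shift [-0.4069, 0.2399, 0.1074] t 0.9 F [-0.2  0.3  0.2] w 26.2 q [1.04 0.31 1.5  0.   1.33 0.97]
```

drive_tool([
  [0, 0, 0, 0, 0, 6, 0],
  [-0.041, 0.024, 0, 0, 0, 0, 0],
  [-0.041, 0.024, 0, 0, 0, 0, 0],
  [-0.041, 0.024, 0, 0, 0, 0, 0],
  [-0.041, 0.024, 0, 0, 0, 0, 0],
  [-0.041, 0.024, 0, 0, 0, 0, 0],
  [-0.041, 0.024, 0, 0, 0, 0, 0],
  [-0.041, 0.024, 0, 0, 0, 0, 0],
])

```text
t: 1.7
ee_pos: [319.3, 206.6, 238.7]
orientation: [2.254, 2.189, 0.0]
contact_force: [0.8, 0.5, 0.2]
gripper_width: 0.7
grasp_force: 0.0
```

drive_tool([
  [-0.041, 0.024, 0, 0, 0, 0, 0],
  [-0.041, 0.024, 0, 0, 0, 0, 0],
  [-0.037, 0.024, 0, 0, 0, 0, 0],
  [0, 0, 0.04, 0, 0, 0, 0],
  [0, 0, 0.04, 0, 0, 0, 0],
  [0, 0, 0.027, 0, 0, 0, 0],
  [0, 0, 0, 0, 0, 0, 0],
  [0, 0, 0, 0, 0, 0, 0],
])

```text
t: 2.5
ee_pos: [387.8, 87.3, 132.4]
orientation: [2.254, 2.188, 0.0]
contact_force: [-0.3, 0.4, 0.6]
gripper_width: 0.1
grasp_force: 0.0
```

```bash
python3 -c "
from h import *
go((385,172,131),-2)
im=snapshot('top');cv2.imwrite('pics/t1.png',cv2.resize(im[150:350,60:360,::-1],None,fx=2.6,fy=2.6))"
```

```text
pos [387.8  87.3 132.4] yaw -1.69 tilt [ 0.  0. -1.] turn about z 0.31 shift [0.0846, -0.0057, 0.0014] t 2.5 F [-0.3  0.4  0.6] w 0.1 q [-0.08  0.16  2.    0.    0.98 -0.05]
```

View pics/t1.png

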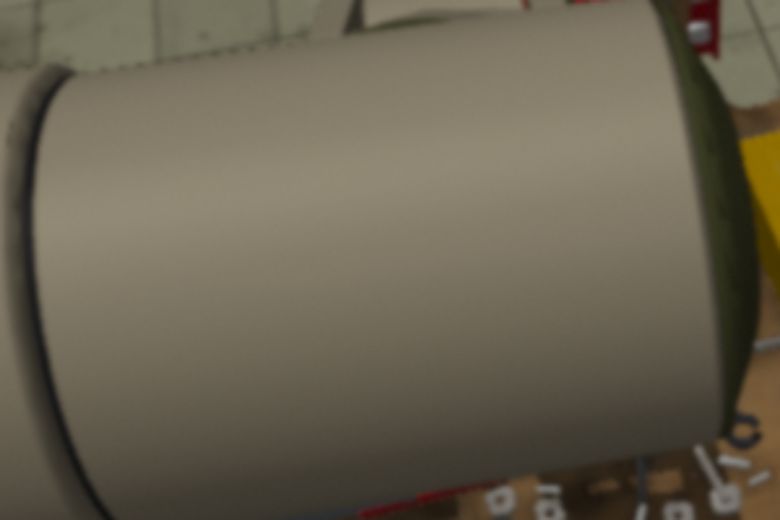

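The arm now hides the workspace from the top camera, so I'll go by force. Pushing the left drawer home.

drive_tool([
  [0.015, 0, 0, 0, 0, 0, 0],
  [0.015, 0, 0, 0, 0, 0, 0],
  [0.01, 0, 0, 0, 0, 0, 0],
  [0.01, 0, 0, 0, 0, 0, 0],
  [0.01, 0, 0, 0, 0, 0, 0],
  [0.01, 0, 0, 0, 0, 0, 0],
  [0.005, 0, 0, 0, 0, 0, 0],
  [0.003, 0, 0, 0, 0, 0, 0],
])

```text
t: 3.35
ee_pos: [389.7, 165.7, 131.7]
orientation: [-2.253, -2.189, 0.0]
contact_force: [0.7, -1.5, 0.9]
gripper_width: 0.1
grasp_force: 0.8
```

drive_tool([
  [0.003, 0, 0, 0, 0, 0, 0],
  [0, 0, 0, 0, 0, 0, 0],
  [0.002, 0, 0, 0, 0, 0, 0],
  [0, 0, 0, 0, 0, 0, 0],
  [0, 0, 0, 0, 0, 0, 0],
  [0, 0, 0, 0, 0, 0, 0],
  [0, 0, 0, 0, 0, 0, 0],
  [0, 0, 0, 0, 0, 0, 0],
])

```text
t: 4.15
ee_pos: [389.8, 166.4, 131.7]
orientation: [2.249, 2.186, -0.012]
contact_force: [-2.4, -32.5, 7.6]
gripper_width: 0.4
grasp_force: 16.7
```

A firm stop at 32 N: the left drawer is home. Now the right one.

drive_tool([
  [-0.03, 0, 0, 0, 0, 0, 0],
  [-0.04, 0, 0, 0, 0, 0, 0],
  [-0.04, 0, 0, 0, 0, 0, 0],
  [0, 0.04, 0, 0, 0, 0, 0],
  [0, 0.045, 0, 0, 0, 0, 0],
  [0, 0.04, 0, 0, 0, 0, 0],
  [0.005, 0, 0, 0, 0, 0, 0],
  [0.01, 0, 0, 0, 0, 0, 0],
])

```text
t: 4.95
ee_pos: [511.7, 71.7, 131.0]
orientation: [-2.254, -2.186, 0.002]
contact_force: [0.2, 0.7, 0.6]
gripper_width: 0.2
grasp_force: 0.0
```

```bash
python3 -c "
from h import *
go((515,160,131),-2)"
```

```text
pos [511.7  71.7 131. ] yaw -1.76 tilt [-0.002  0.    -1.   ] turn about z 0.24 shift [0.0884, 0.0002, -0.0] t 4.95 F [0.2 0.7 0.6] w 0.2 q [-0.09  0.41  1.66  0.    1.07 -0.06]
```

drive_tool([
  [0.012, 0, 0, 0, 0, 0, 0],
  [0.012, 0, 0, 0, 0, 0, 0],
  [0.012, 0, 0, 0, 0, 0, 0],
  [0.012, 0, 0, 0, 0, 0, 0],
  [0.012, 0, 0, 0, 0, 0, 0],
  [0.012, 0, 0, 0, 0, 0, 0],
  [0.008, 0, 0, 0, 0, 0, 0],
  [0.004, 0, 0, 0, 0, 0, 0],
])

```text
t: 5.75
ee_pos: [514.6, 156.4, 131.7]
orientation: [2.253, 2.189, 0.0]
contact_force: [-1.0, -2.9, 1.0]
gripper_width: 0.6
grasp_force: 0.8
```

drive_tool([
  [0.003, 0, 0, 0, 0, 0, 0],
  [0, 0, 0, 0, 0, 0, 0],
  [0.003, 0, 0, 0, 0, 0, 0],
  [0, 0, 0, 0, 0, 0, 0],
  [0.001, 0, 0, 0, 0, 0, 0],
  [0, 0, 0, 0, 0, 0, 0],
  [0, 0, 0, 0, 0, 0, 0],
  [0, 0, 0, 0, 0, 0, 0],
])

```text
t: 6.55
ee_pos: [514.9, 162.5, 131.7]
orientation: [2.254, 2.188, 0.0]
contact_force: [-0.1, -1.6, -1.0]
gripper_width: 0.3
grasp_force: 0.5
```

drive_tool([
  [0.002, 0, 0, 0, 0, 0, 0],
  [0, 0, 0, 0, 0, 0, 0],
  [0.001, 0, 0, 0, 0, 0, 0],
  [0, 0, 0, 0, 0, 0, 0],
  [0.001, 0, 0, 0, 0, 0, 0],
  [0, 0, 0, 0, 0, 0, 0],
  [0, 0, 0, 0, 0, 0, 0],
  [0, 0, 0, 0, 0, 0, 0],
])

```text
t: 7.35
ee_pos: [514.9, 163.0, 131.8]
orientation: [2.251, 2.186, -0.009]
contact_force: [-3.1, -23.7, 3.5]
gripper_width: 0.6
grasp_force: 11.9
```

Both small drawers are home, and the two stop positions give a front-plane yaw of -1.6°. The chest overhangs the knob, so I'll take it with the tool tilted 45°. Backing off and tilting.

drive_tool([
  [-0.03, 0, 0, 0, 0, 0, 0.5],
  [-0.04, 0, 0, 0, 0, 0, 0.5],
  [-0.04, -0.015, 0, 0, 0, 0, 0.5],
  [-0.01, -0.045, 0, 0, 8, 0, 0.5],
  [0, 0, 0, 0, 8, 0, 0.5],
  [0, 0, 0, 0, 8, 0, 0.5],
  [0, 0, 0, 0, 8, 0, 0.5],
  [0, 0, 0, 0, 8, 0, 0.5],
])

```text
t: 8.15
ee_pos: [451.8, 48.1, 132.5]
orientation: [-1.844, -1.791, -0.68]
contact_force: [0.1, 1.2, -0.1]
gripper_width: 44.0
grasp_force: 0.0
```

drive_tool([
  [0, 0, 0, 0, 5, 0, 0.5],
  [0, 0, 0, 0, 0, 0, 0.5],
  [0, 0, 0, 0, 0, 0, 0.5],
  [0, 0, 0, 0, 0, 0, 0.5],
  [0, 0, 0, 0, 0, 0, 0.5],
  [0, 0, 0, 0, 0, 0, 0.5],
  [0, 0, 0, 0, 0, 0, 0.5],
  [0, 0, 0, 0, 0, 0, 0.5],
])

```text
t: 8.95
ee_pos: [451.3, 48.5, 131.8]
orientation: [-1.789, -1.738, -0.741]
contact_force: [-0.2, -0.0, -0.3]
gripper_width: 44.3
grasp_force: 0.0
```

```bash
cat >> h.py <<'E'
def sh(P):
    s=read_state();Rm=R.from_rotvec(s["orientation"]).as_matrix()
    print("pos",s["ee_pos"].round(1),"X",Rm[:,0].round(3),"Y",Rm[:,1].round(3),"Z",Rm[:,2].round(3),"shift mm",((np.array(P)-s["ee_pos"])@Rm).round(1),"t",round(s["t"],2),"w",round(s["gripper_width"],1),"q",s["q"].round(2))
E
python3 -c "
from h import *
sh((455.4,158.4,36.6))
c=camera_info('wrist');im=snapshot('wrist');cv2.imwrite('pics/w1.png',im[:,:,::-1])
print(px(c,[(455,141,50),(390,161,114),(519,161,114)]))"
```

```text
pos [451.3  48.5 131.8] X [0.021 0.707 0.707] Y [ 1.    -0.029  0.   ] Z [ 0.021  0.707 -0.707] shift mm [ 10.5   0.8 145.1] t 8.95 w 44.3 q [-0.53  0.42  1.88  0.69  1.35 -0.84]
[[318.00631221 224.45342032]
 [212.84994272 148.20733424]
 [418.84081074 143.5042609 ]]
```

View pics/w1.png

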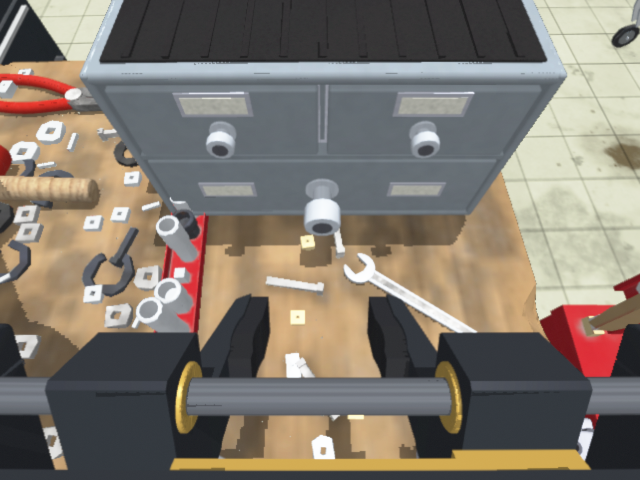

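The wrist view shows both small drawers flush. The wide knob's end is at about (322,225) and I predicted (318,224), so it is 3–4 mm further in +x. Approaching and gripping it.

drive_tool([
  [0.01, 0.004, 0.025, 0, 0, 0, 0.5],
  [0, 0, 0.03, 0, 0, 0, 0.5],
  [0, 0, 0.03, 0, 0, 0, 0.5],
  [0, 0, 0.03, 0, 0, 0, 0.5],
  [0, 0, 0.02, 0, 0, 0, 0.5],
  [0, 0, 0.008, 0, 0, 0, 0.5],
  [0, 0, 0, 0, 0, 0, 0.5],
  [0, 0, 0, 0, 0, 0, 0.5],
])

```text
t: 9.8
ee_pos: [459.0, 155.8, 38.2]
orientation: [-1.79, -1.738, -0.742]
contact_force: [-0.6, -0.5, -0.6]
gripper_width: 44.3
grasp_force: 0.0
```

drive_tool([
  [0, 0, 0, 0, 0, 0, 0.2],
  [0, 0, 0, 0, 0, 0, 0.2],
  [0, 0, 0, 0, 0, 0, 0.2],
  [0, 0, 0, 0, 0, 0, 0.2],
  [0, 0, 0, 0, 0, 0, 0.2],
  [0, 0, 0, 0, 0, 0, 0.2],
  [0, 0, 0, 0, 0, 0, 0.2],
  [0, 0, 0, 0, 0, 0, 0.2],
], squeeze=25)

```text
t: 10.6
ee_pos: [457.3, 156.1, 38.0]
orientation: [-1.787, -1.738, -0.739]
contact_force: [-10.3, -7.1, 6.7]
gripper_width: 27.0
grasp_force: 25.0
```

drive_tool([
  [-0.006, -0.001, -0.006, 0, 0, 0, 0.2],
  [-0.01, 0, -0.01, 0, 0, 0, 0.2],
  [-0.012, 0, -0.012, 0, 0, 0, 0.2],
  [-0.012, 0, -0.012, 0, 0, 0, 0.2],
  [-0.012, 0, -0.012, 0, 0, 0, 0.2],
  [-0.012, 0, -0.012, 0, 0, 0, 0.2],
  [-0.01, 0, -0.01, 0, 0, 0, 0.2],
  [-0.006, 0, -0.006, 0, 0, 0, 0.2],
])

```text
t: 11.4
ee_pos: [454.2, 42.2, 38.0]
orientation: [-1.79, -1.737, -0.742]
contact_force: [-0.0, 3.4, 3.4]
gripper_width: 27.4
grasp_force: 25.0
```

drive_tool([
  [-0.002, 0, -0.002, 0, 0, 0, 0.2],
  [-0.001, 0, -0.001, 0, 0, 0, 0.2],
  [0, 0, 0, 0, 0, 0, 0.2],
  [0, 0, 0, 0, 0, 0, 0.5],
  [0, 0, 0, 0, 0, 0, 0.5],
  [0, 0, 0, 0, 0, 0, 0.5],
  [0, 0, 0, 0, 0, 0, 0.5],
  [0, 0, 0, 0, 0, 0, 0.5],
])

```text
t: 12.2
ee_pos: [454.1, 39.1, 37.6]
orientation: [-1.79, -1.737, -0.741]
contact_force: [-0.7, 0.9, 1.2]
gripper_width: 44.3
grasp_force: 0.0
```

The drawer is about 117 mm out. Retracting and looking into it.

drive_tool([
  [0, 0, -0.025, 0, 0, 0, 0.6],
  [0, 0, -0.03, 0, 0, 0, 0.6],
  [0, 0, -0.025, 0, 0, 0, 0.6],
  [0.025, 0, -0.012, 0, 0, 0, 0.6],
  [0.025, 0, -0.012, 0, 0, 0, 0.6],
  [0.024, 0, -0.011, 0, 0, 0, 0.6],
  [0, 0, 0, 0, 0, 0, 0.6],
  [0, 0, 0, 0, 0, 0, 0.6],
])

```text
t: 13.0
ee_pos: [453.1, 10.1, 171.0]
orientation: [-1.789, -1.738, -0.741]
contact_force: [-0.3, 0.4, -0.3]
gripper_width: 53.0
grasp_force: 0.0
```

```bash
python3 -c "
from h import *
sh((455,11,171))
c=camera_info('wrist');im=snapshot('wrist');cv2.imwrite('pics/w2.png',im[:,:,::-1])
np.save('w2.npy',c,allow_pickle=True)
print(px(c,[(455,60,84),(455,177,156)]))"
```

```text
pos [453.1  10.1 171. ] X [0.02  0.707 0.707] Y [ 1.    -0.029  0.   ] Z [ 0.021  0.706 -0.707] shift mm [0.7 1.9 0.7] t 13.0 w 53.0 q [-0.6   0.38  1.81  0.64  1.47 -0.81]
[[317.29926    279.71620856]
 [312.21576614  81.871008  ]]
```

View pics/w2.png

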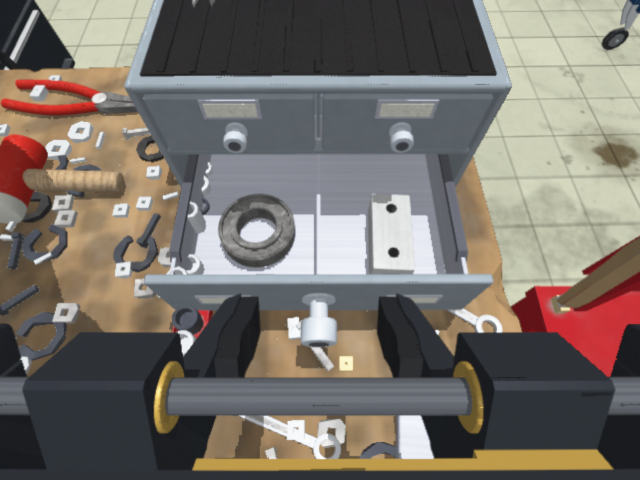

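The block is in the right compartment: top face at px (371,195), (409,196), (413,264), (369,264), holes at (391,208) and (393,252). The bearing is at (257,229) in the left compartment.

```bash
python3 -c "
from h import *
np.set_printoptions(suppress=True,precision=1)
c=np.load('w2.npy',allow_pickle=True).item()
P=at(c,[(371,195),(409,196),(413,264),(369,264)],52);print(P,P.mean(0))
print('holes',at(c,[(391,208),(393,252)],52))
print('panel top',at(c,[(147,280),(490,277)],84),'divider',at(c,[(318,195),(318,272)],50),'rail',at(c,[(440,180),(466,272)],66), 'bearing',at(c,[(257,229)],42))
print('chest top front',at(c,[(132,88),(508,86)],156))
m=P.mean(0);go((m[0],m[1],120),-1.7)
im=cv2.imread('pics/w2.png');g=cv2.resize(im[170:300,340:500],None,fx=4.5,fy=4.5,interpolation=cv2.INTER_CUBIC);cv2.imwrite('pics/w2c.png',g)
"
```

```text
[[506.6 153.3  52. ]
 [541.1 151.2  52. ]
 [534.8  83.9  52. ]
 [498.4  85.   52. ]] [520.2 118.4  52. ]
holes [[523.1 138.9  52. ]
 [519.6  95.4  52. ]]
panel top [[332.8  63.4  84. ]
 [579.5  58.3  84. ]] divider [[458.3 156.1  50. ]
 [456.1  79.9  50. ]] rail [[566.5 158.   66. ]
 [571.   69.9  66. ]] bearing [[402.6 126.5  42. ]]
chest top front [[332.3 174.9 156. ]
 [588.6 169.4 156. ]]
pos [453.   10.  170.6] yaw -1.7 tilt [ 0.   0.7 -0.7] turn about z 0.0 shift [0.1103, 0.064, 0.0506] t 13.05 F [-0.8 -0.6  0.3] w 52.7 q [-0.6  0.4  1.8  0.6  1.5 -0.8]
```

View pics/w2c.png

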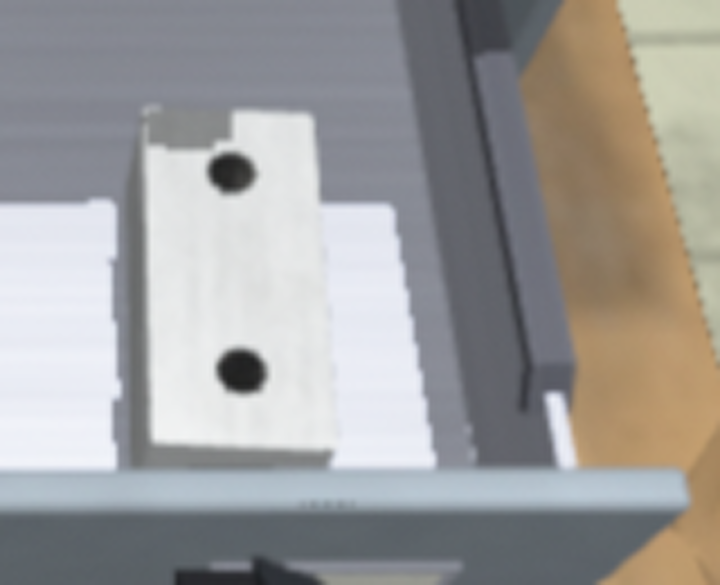

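```bash
python3 -c "
from h import *
np.set_printoptions(suppress=True,precision=1)
c=np.load('w2.npy',allow_pickle=True).item()
P=at(c,[(371.6,193.8),(409.6,195.3),(413.8,270.4),(373.3,268.2)],52);print(P,P.mean(0))
f=(P[2]+P[3])/2;b=(P[0]+P[1])/2;u=(b-f)/np.linalg.norm(b-f);yaw=np.degrees(np.arctan2(u[1],u[0]))-90
print('len',np.linalg.norm(b-f),'wid',np.linalg.norm(P[0]-P[1]),np.linalg.norm(P[2]-P[3]),'yaw',yaw)
g=P.mean(0)-14*u;print(g);go((g[0],g[1],130),yaw)
t=camera_info('top');print(at(t,[(414,190)],96))
"
```

```text
[[507.3 154.6  52. ]
 [541.7 152.   52. ]
 [534.7  78.2  52. ]
 [501.6  81.1  52. ]] [521.3 116.5  52. ]
len 73.90683929059 wid 34.580667379362865 33.173087519766064 yaw -4.9233445249879395
[520.1 102.5  52. ]
pos [453.   10.  170.6] yaw -1.7 tilt [ 0.   0.7 -0.7] turn about z 3.23 shift [0.0979, 0.059, 0.0406] t 13.05 F [-0.8 -0.6  0.3] w 52.7 q [-0.6  0.4  1.8  0.6  1.5 -0.8]
[[ 512.3 -266.8   96. ]]
```

The top face measures 74 x 34 mm with yaw -4.9°, which matches the block. Untilting and moving over it.

drive_tool([
  [0, 0, 0, 0, -7.5, 0, 0.6],
  [0, 0, 0, 0, -7.5, 0, 0.6],
  [0, 0, 0, 0, -7.5, 0, 0.6],
  [0, 0, 0, 0, -7.5, 0, 0.6],
  [0, 0, 0, 0, -7.5, 0, 0.6],
  [0, 0, 0, 0, -7.5, 0, 0.6],
  [0, 0, 0, 0, 0, 3.2, 0.6],
  [0.03, 0.02, 0, 0, 0, 0, 0.6],
])

```text
t: 13.85
ee_pos: [474.8, 37.5, 170.2]
orientation: [-2.316, -2.12, 0.004]
contact_force: [0.1, -0.7, -0.1]
gripper_width: 53.1
grasp_force: 0.0
```

drive_tool([
  [0.034, 0.02, 0, 0, 0, 0, 0.6],
  [0.034, 0.019, 0, 0, 0, 0, 0.6],
  [0, 0, 0.03, 0, 0, 0, 0.6],
  [0, 0, 0.01, 0, 0, 0, 0.6],
  [0, 0, 0, 0, 0, 0, 0.6],
  [0, 0, 0, 0, 0, 0, 0.6],
  [0, 0, 0, 0, 0, 0, 0.6],
  [0, 0, 0, 0, 0, 0, 0.6],
])

```text
t: 14.65
ee_pos: [520.7, 102.3, 132.2]
orientation: [2.314, 2.123, 0.002]
contact_force: [0.6, -0.0, -1.2]
gripper_width: 52.9
grasp_force: 0.0
```

```bash
python3 -c "
from h import *
go((520,102.5,29),-4.9)"
```

```text
pos [520.7 102.3 132.2] yaw -4.93 tilt [ 0.001 -0.    -1.   ] turn about z -0.03 shift [0.0001, -0.0007, 0.1032] t 14.65 F [ 0.6 -0.  -1.2] w 52.9 q [-0.03  0.43  1.62 -0.    1.08  0.06]
```

drive_tool([
  [0, 0, 0.025, 0, 0, 0, 0.6],
  [0, 0, 0.025, 0, 0, 0, 0.6],
  [0, 0, 0.025, 0, 0, 0, 0.6],
  [0, 0, 0.018, 0, 0, 0, 0.6],
  [0, 0, 0.008, 0, 0, 0, 0.6],
  [0, 0, 0.002, 0, 0, 0, 0.6],
  [0, 0, 0, 0, 0, 0, 0.6],
  [0, 0, 0, 0, 0, 0, 0.6],
])

```text
t: 15.45
ee_pos: [520.9, 102.7, 29.3]
orientation: [2.313, 2.124, 0.002]
contact_force: [-1.0, 0.3, -0.1]
gripper_width: 53.1
grasp_force: 0.0
```

drive_tool([
  [0, 0, 0, 0, 0, 0, 0.3],
  [0, 0, 0, 0, 0, 0, 0.3],
  [0, 0, 0, 0, 0, 0, 0.3],
  [0, 0, 0, 0, 0, 0, 0.3],
  [0, 0, 0, 0, 0, 0, 0.3],
  [0, 0, 0, 0, 0, 0, 0.3],
  [0, 0, 0, 0, 0, 0, 0.3],
  [0, 0, 0, 0, 0, 0, 0.3],
], squeeze=25)

```text
t: 16.25
ee_pos: [520.4, 102.7, 28.7]
orientation: [2.314, 2.125, 0.0]
contact_force: [-1.5, -0.2, 5.0]
gripper_width: 35.0
grasp_force: 24.9
```

The opening is 35.0 mm, so the block is held. Lifting, backing out and turning towards the jig.

drive_tool([
  [0, 0, -0.015, 0, 0, 0, 0.3],
  [0, 0, -0.03, 0, 0, 0, 0.3],
  [0, 0, -0.035, 0, 0, 0, 0.3],
  [0, 0, -0.03, 0, 0, 0, 0.3],
  [-0.03, 0, -0.01, 0, 0, 0, 0.3],
  [-0.035, 0, 0, 0, 0, 8.4, 0.3],
  [-0.035, 0, 0, 0, 0, 8.4, 0.3],
  [-0.03, 0, 0, 0, 0, 8.4, 0.3],
])

```text
t: 17.05
ee_pos: [495.3, -25.5, 147.9]
orientation: [-2.727, -1.56, 0.001]
contact_force: [-0.5, -0.1, -1.9]
gripper_width: 35.0
grasp_force: 24.9
```

drive_tool([
  [0, 0, 0, 0, 0, 8.4, 0.3],
  [0, 0, 0, 0, 0, 8.4, 0.3],
  [0, 0, 0, 0, 0, 8.4, 0.3],
  [0, 0, 0, 0, 0, 8.4, 0.3],
  [0, 0, 0, 0, 0, 8.4, 0.3],
  [0, 0, 0, 0, 0, 8.4, 0.3],
  [0, 0, 0, 0, 0, 8.4, 0.3],
  [0, 0, 0, 0, 0, 8.4, 0.3],
])

```text
t: 17.85
ee_pos: [495.4, -23.9, 147.9]
orientation: [-3.134, 0.209, 0.001]
contact_force: [0.2, 0.1, -2.2]
gripper_width: 34.8
grasp_force: 24.9
```

```bash
python3 -c "
from h import *
go((490,-28,150),-97)"
```

```text
pos [495.4 -23.9 147.9] yaw -97.64 tilt [-0.001  0.    -1.   ] turn about z -0.64 shift [-0.0049, 0.0047, -0.0021] t 17.85 F [ 0.2  0.1 -2.2] w 34.8 q [-0.28  0.34  1.71  0.    1.09  1.42]
```

```bash
python3 -c "
from h import *
c=camera_info('wrist');im=snapshot('wrist');cv2.imwrite('pics/w3.png',im[:,:,::-1]);np.save('w3.npy',c,allow_pickle=True)
O=np.array([563.9,-37.4,0]);X=np.array([.9926,-.122,0]);Y=np.array([.122,.9926,0])
J=lambda x,y,z:O+X*x+Y*y+[0,0,z]
print(px(c,[J(9,41,67),J(9,-41,67),J(65,52,12),J(65,-52,12),J(43,41,67),J(43,-41,67)]).round())"
```

```text
[[256. 131.]
 [395. 129.]
 [248.  44.]
 [400.  42.]
 [252.  67.]
 [399.  65.]]
```

View pics/w3.png

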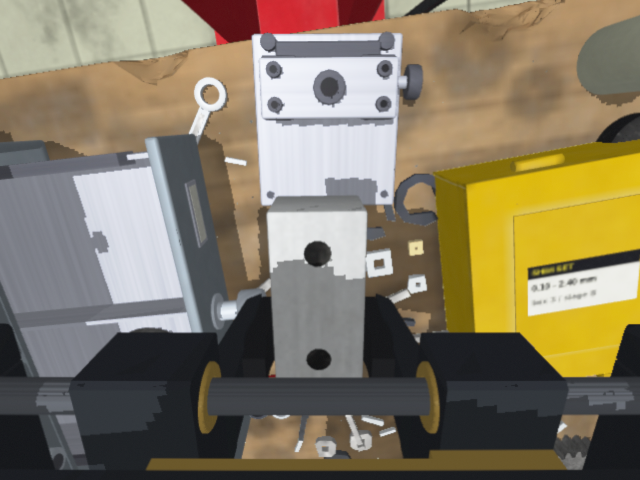

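The whole jig plate is in view: corners at (253,35), (402,33), (396,205), (261,203). The held block's front top edge is at about (272,210)–(366,208). Solving for both.

```bash
python3 -c "
from h import *
np.set_printoptions(suppress=True,precision=1)
c=np.load('w3.npy',allow_pickle=True).item()
P=at(c,[(253,35),(402,33),(396,205),(261,203)],12);print(P,[np.linalg.norm(P[i]-P[i-1]).round(1) for i in range(4)])
x=(P[0]+P[1]-P[2]-P[3])/2;y=(P[0]+P[3]-P[1]-P[2])/2
a=np.degrees([np.arctan2(x[1],x[0]),np.arctan2(y[1],y[0])-np.pi/2]);print('yaw',a)
t=np.radians(a.mean());X=np.array([np.cos(t),np.sin(t),0]);O=P.mean(0)-5*X;O[2]=0;print('O',O)
Y=np.array([-X[1],X[0],0])
B=at(c,[(272,210),(366,208),(365,377),(276,378)],171);s=read_state();d=(B-s['ee_pos'])
print('block in jig frame rel TCP',np.c_[d@X,d@Y],'width',np.linalg.norm(B[0]-B[1]))
for g in(-60,-6.5):print(O+X*g)
T=O+X*-56;go((T[0],T[1],60),a.mean()-90)
print(px(c,[O+X*9+Y*41+[0,0,67],O+X*9-Y*41+[0,0,67],O+X*45+[0,0,67],O+X*26+[0,0,67]]))
"
```

```text
[[639.6   1.6  12. ]
 [627.3 -98.8  12. ]
 [509.1 -86.6  12. ]
 [524.7  17.2  12. ]] [np.float64(115.9), np.float64(101.1), np.float64(118.8), np.float64(104.9)]
yaw [-6.8 -7.8]
O [570.2 -41.1   0. ]
block in jig frame rel TCP [[ 54.6  15.5]
 [ 55.1 -16.3]
 [-13.2 -18.2]
 [-13.5  17.1]] width 31.7587074731184
[510.7 -33.4   0. ]
[563.8 -40.2   0. ]
pos [495.5 -23.9 147.9] yaw -98.07 tilt [-0.  0. -1.] turn about z -0.78 shift [0.0203, 0.0075, 0.0879] t 17.9 F [ 0.  -0.2 -2.8] w 34.9 q [-0.3  0.3  1.7 -0.   1.1  1.4]
[[260.  118.3]
 [401.  117.3]
 [330.7  48.9]
 [330.6  86.2]]
```

The bushing and bar reproject to within 2 px, so the jig origin is about (570,-41) with yaw -7.2°. Staging with the block's front about at jig x = -2, then going down.

drive_tool([
  [0, 0, 0, 0, 0, -0.6, 0.3],
  [0.011, 0.004, 0.02, 0, 0, 0, 0.3],
  [0.011, 0.0035, 0.02, 0, 0, 0, 0.3],
  [0, 0, 0.025, 0, 0, 0, 0.3],
  [0, 0, 0.025, 0, 0, 0, 0.3],
  [0, 0, 0.02, 0, 0, 0, 0.3],
  [0, 0, 0, 0, 0, 0, 0.3],
  [0, 0, 0, 0, 0, 0, 0.3],
])

```text
t: 18.7
ee_pos: [516.9, -34.0, 38.7]
orientation: [-3.136, 0.18, -0.0]
contact_force: [0.7, -0.2, -1.7]
gripper_width: 34.4
grasp_force: 24.9
```

```bash
python3 -c "
from h import *
t=np.radians(-7.2);O=np.array([570.2,-41.1,0]);X=np.array([np.cos(t),np.sin(t),0])
T=O-54*X;go((T[0],T[1],20),-97.2)
c=camera_info('wrist');im=snapshot('wrist');cv2.imwrite('pics/w4.png',im[:,:,::-1])"
```

```text
pos [516.9 -34.   38.7] yaw -96.56 tilt [ 0.  0. -1.] turn about z 0.64 shift [-0.0002, 0.0003, 0.0187] t 18.7 F [ 0.7 -0.2 -1.7] w 34.4 q [-0.29  0.55  1.73  0.    0.86  1.39]
```

View pics/w4.png

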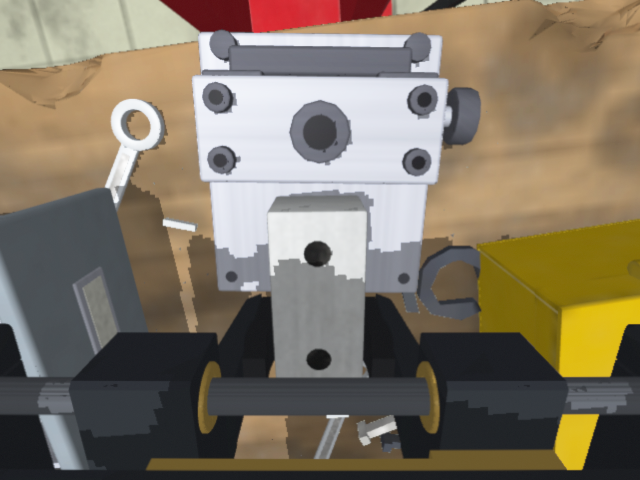

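The block (holes at px x = 317) is lined up with the bushing at (320,131) to about 1 mm. The block's front is short of the bar. Lowering onto the plate.

drive_tool([
  [0, 0, 0.006, 0, 0, 0.5, 0.3],
  [0, 0, 0.005, 0, 0, 0, 0.3],
  [0, 0, 0.004, 0, 0, 0, 0.3],
  [0, 0, 0.003, 0, 0, 0, 0.3],
  [0, 0, 0.001, 0, 0, 0, 0.3],
  [0, 0, 0, 0, 0, 0, 0.3],
  [0, 0, 0, 0, 0, 0, 0.3],
  [0, 0, 0, 0, 0, 0, 0.3],
])

```text
t: 19.55
ee_pos: [516.7, -34.0, 19.5]
orientation: [3.135, -0.197, 0.0]
contact_force: [0.4, -0.1, -2.8]
gripper_width: 34.5
grasp_force: 24.9
```

drive_tool([
  [0.006, 0.001, 0, 0, 0, 0, 0.3],
  [0.006, 0, 0, 0, 0, 0, 0.3],
  [0.006, 0, 0, 0, 0, 0, 0.3],
  [0.006, 0, 0, 0, 0, 0, 0.3],
  [0.006, 0, 0, 0, 0, 0, 0.3],
  [0.004, 0, 0, 0, 0, 0, 0.3],
  [0.003, 0, 0, 0, 0, 0, 0.3],
  [0, 0, 0, 0, 0, 0, 0.3],
])

```text
t: 20.35
ee_pos: [553.5, -39.7, 19.3]
orientation: [3.135, -0.197, 0.0]
contact_force: [0.5, 0.1, -2.2]
gripper_width: 35.1
grasp_force: 24.9
```

No contact yet; 37 mm in. Carrying on slowly.

drive_tool([
  [0.003, 0, 0, 0, 0, 0, 0.3],
  [0.002, 0, 0, 0, 0, 0, 0.3],
  [0.002, 0, 0, 0, 0, 0, 0.3],
  [0.001, 0, 0, 0, 0, 0, 0.3],
  [0.001, 0, 0, 0, 0, 0, 0.3],
  [0, 0, 0, 0, 0, 0, 0.3],
  [0, 0, 0, 0, 0, 0, 0.3],
  [0, 0, 0, 0, 0, 0, 0.3],
])

```text
t: 21.15
ee_pos: [561.2, -40.5, 19.1]
orientation: [-3.135, 0.197, 0.004]
contact_force: [-6.7, 1.9, 0.6]
gripper_width: 35.0
grasp_force: 24.9
```

drive_tool([
  [0.001, 0, 0, 0, 0, 0, 0.3],
  [0, 0, 0, 0, 0, 0, 0.3],
  [0.001, 0, 0, 0, 0, 0, 0.3],
  [0, 0, 0, 0, 0, 0, 0.3],
  [0, 0, 0, 0, 0, 0, 0.3],
  [0, 0, 0, 0, 0, 0, 0.3],
  [0, 0, 0, 0, 0, 0, 0.3],
  [0, 0, 0, 0, 0, 0, 0.3],
])

```text
t: 21.95
ee_pos: [561.5, -40.2, 18.8]
orientation: [-3.134, 0.197, 0.012]
contact_force: [-14.2, 2.4, 5.2]
gripper_width: 34.8
grasp_force: 25.0
```

The stop is felt (14 N, TCP 2 mm from prediction). Releasing and lifting for a look.

drive_tool([
  [0, 0, 0, 0, 0, 0, 0.6],
  [0, 0, 0, 0, 0, 0, 0.6],
  [0, 0, 0, 0, 0, 0, 0.6],
  [0, 0, 0, 0, 0, 0, 0.6],
  [0, 0, -0.01, 0, 0, 0, 0.6],
  [0, 0, -0.03, 0, 0, 0, 0.6],
  [0, 0, -0.04, 0, 0, 0, 0.6],
  [0, 0, -0.04, 0, 0, 0, 0.6],
])

```text
t: 22.75
ee_pos: [564.0, -41.0, 141.4]
orientation: [3.135, -0.197, 0.0]
contact_force: [0.5, -0.5, -0.2]
gripper_width: 52.5
grasp_force: 0.0
```

drive_tool([
  [-0.03, 0, -0.03, 0, 0, 0, 0.6],
  [-0.03, 0, -0.03, 0, 0, 0, 0.6],
  [-0.03, 0, 0, 0, 0, 0, 0.6],
  [0, 0, 0, 0, 0, 0, 0.6],
  [0, 0, 0, 0, 0, 0, 0.6],
  [0, 0, 0, 0, 0, 0, 0.6],
  [0, 0, 0, 0, 0, 0, 0.6],
  [0, 0, 0, 0, 0, 0, 0.6],
])

```text
t: 23.55
ee_pos: [475.2, -29.8, 199.0]
orientation: [-3.135, 0.197, 0.001]
contact_force: [0.8, -1.0, -0.9]
gripper_width: 52.6
grasp_force: 0.0
```

```bash
python3 -c "
from h import *
go((450,-60,180),-1.7)
c=camera_info('wrist');im=snapshot('wrist');cv2.imwrite('pics/w5.png',im[:,:,::-1]);np.save('w5.npy',c,allow_pickle=True)"
```

```text
pos [475.2 -29.8 199. ] yaw -97.19 tilt [-0.001  0.    -1.   ] turn about z -95.49 shift [-0.0309, -0.0243, 0.019] t 23.55 F [ 0.8 -1.  -0.9] w 52.6 q [-0.31  0.24  1.7   0.    1.2   1.39]
```

View pics/w5.png

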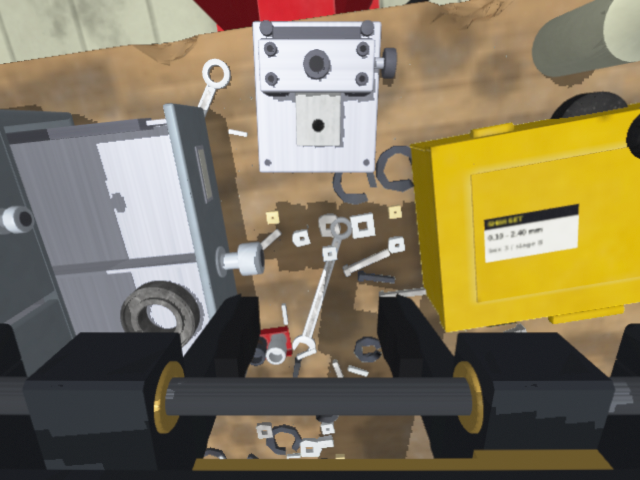

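drive_tool([
  [0, 0, 0, 0, 0, -8.5, 0],
  [0, 0, 0, 0, 0, -8.5, 0],
  [0, 0, 0, 0, 0, -8.5, 0],
  [0, 0, 0, 0, 0, -8.5, 0],
  [0, 0, 0, 0, 0, -8.5, 0],
  [0, 0, 0, 0, 0, -8.5, 0],
  [0, 0, 0, 0, 0, -8.5, 0],
  [0, 0, 0, 0, 0, -8.5, 0],
])

```text
t: 24.4
ee_pos: [475.0, -29.8, 199.1]
orientation: [-2.704, -1.598, 0.0]
contact_force: [-0.7, 0.3, 0.3]
gripper_width: 0.3
grasp_force: 0.0
```

drive_tool([
  [0, 0, 0, 0, 0, -8.5, 0],
  [0, 0, 0, 0, 0, -8.5, 0],
  [0, 0, 0, 0, 0, -8.5, 0],
  [-0.03, -0.022, 0, 0, 0, -2, 0],
  [0, 0, 0, 0, 8.5, 0, 0],
  [0, 0, 0, 0, 8.5, 0, 0],
  [0, 0, 0, 0, 8.5, 0, 0],
  [0, 0, 0, 0, 8.5, 0, 0],
])

```text
t: 25.2
ee_pos: [451.4, -58.8, 199.9]
orientation: [-1.911, -1.856, -0.592]
contact_force: [-0.1, 0.8, -0.1]
gripper_width: 0.5
grasp_force: 0.0
```

drive_tool([
  [0, 0, 0, 0, 8.5, 0, 0],
  [0, 0, 0, 0, 2.5, 0, 0],
  [0, 0, 0, 0, 0, 0, 0],
  [0, 0, 0, 0, 0, 0, 0],
  [0, 0, 0, 0, 0, 0, 0],
  [0, 0, 0, 0, 0, 0, 0],
  [0, 0, 0, 0, 0, 0, 0],
  [0, 0, 0, 0, 0, 0, 0],
])

```text
t: 26.0
ee_pos: [451.0, -58.1, 199.5]
orientation: [-1.789, -1.738, -0.741]
contact_force: [-0.1, -0.6, 0.2]
gripper_width: 0.4
grasp_force: 0.0
```

```bash
python3 -c "
from h import *
sh((453,0,46))
c=np.load('w5.npy',allow_pickle=True).item()
P=at(c,[(261,172),(377,171)],12);B=at(c,[(297,147),(340,146)],42)
t=np.radians(-7.2);X=np.array([np.cos(t),np.sin(t),0]);Y=np.array([-X[1],X[0],0])
print((P@X).round(1),(B@X).round(1),'rear-edge dist (25 wanted)',((B-P)@X).mean().round(1),'lateral',((B-P)@Y).mean().round(1))
print('knob end',at(c,[(262,260)],50))"
```

```text
pos [451.  -58.1 199.5] X [0.02  0.707 0.707] Y [ 1.    -0.029  0.   ] Z [ 0.021  0.706 -0.708] shift mm [-67.4   0.3 149.7] t 26.0 w 0.4 q [-0.72  0.39  1.71  0.58  1.6  -0.84]
[516.2 517.1] [539.6 540.4] rear-edge dist (25 wanted) 23.4 lateral 0.5
knob end [[452.84382391  21.64263767  50.        ]]
```

The block's rear edge is 23.4 mm from the plate edge (25 wanted), 0.5 mm off-centre. The knob end is at (453,22). Moving in front of the knob and pushing.

drive_tool([
  [-0.02, 0, 0.02, 0, 0, 0, 0],
  [-0.02, 0, 0.03, 0, 0, 0, 0],
  [-0.02, 0, 0.035, 0, 0, 0, 0],
  [-0.007, 0, 0.035, 0, 0, 0, 0],
  [0, 0, 0.027, 0, 0, 0, 0],
  [0.006, 0, 0.006, 0, 0, 0, 0],
  [0.007, 0, 0.007, 0, 0, 0, 0],
  [0.009, 0, 0.009, 0, 0, 0, 0],
])

```text
t: 26.8
ee_pos: [454.2, 28.9, 48.7]
orientation: [-1.791, -1.74, -0.741]
contact_force: [-2.8, -2.6, -2.2]
gripper_width: 0.6
grasp_force: 1.6
```

drive_tool([
  [0.009, 0, 0.009, 0, 0, 0, 0],
  [0.009, 0, 0.009, 0, 0, 0, 0],
  [0.009, 0, 0.009, 0, 0, 0, 0],
  [0.009, 0, 0.009, 0, 0, 0, 0],
  [0.009, 0, 0.009, 0, 0, 0, 0],
  [0.008, 0, 0.008, 0, 0, 0, 0],
  [0.006, 0, 0.006, 0, 0, 0, 0],
  [0.004, 0, 0.004, 0, 0, 0, 0],
])

```text
t: 27.6
ee_pos: [456.2, 119.3, 48.1]
orientation: [-1.789, -1.738, -0.741]
contact_force: [0.8, -3.0, 1.1]
gripper_width: 0.5
grasp_force: 1.4
```

drive_tool([
  [0.003, 0, 0.003, 0, 0, 0, 0],
  [0.003, 0, 0.003, 0, 0, 0, 0],
  [0.002, 0, 0.002, 0, 0, 0, 0],
  [0.001, 0, 0.001, 0, 0, 0, 0],
  [0.001, 0, 0.001, 0, 0, 0, 0],
  [0, 0, 0, 0, 0, 0, 0],
  [0, 0, 0, 0, 0, 0, 0],
  [0, 0, 0, 0, 0, 0, 0],
])

```text
t: 28.4
ee_pos: [456.6, 132.3, 47.9]
orientation: [-1.79, -1.737, -0.741]
contact_force: [-2.2, -4.7, -0.4]
gripper_width: 0.9
grasp_force: 2.4
```

drive_tool([
  [0.002, 0, 0.002, 0, 0, 0, 0],
  [0, 0, 0, 0, 0, 0, 0],
  [0.001, 0, 0.001, 0, 0, 0, 0],
  [0, 0, 0, 0, 0, 0, 0],
  [0.001, 0, 0.001, 0, 0, 0, 0],
  [0, 0, 0, 0, 0, 0, 0],
  [0, 0, 0, 0, 0, 0, 0],
  [0, 0, 0, 0, 0, 0, 0],
])

```text
t: 29.2
ee_pos: [457.0, 133.7, 47.7]
orientation: [-1.794, -1.745, -0.737]
contact_force: [-20.0, -52.0, 17.5]
gripper_width: 0.5
grasp_force: 26.4
```

Wide drawer hard home (52 N stop). Backing off, then one gentle push on the block's rear end to make sure of the stop.

drive_tool([
  [-0.01, 0, -0.01, 0, 0, 0, 0],
  [-0.025, 0, -0.025, 0, 0, 0, 0],
  [-0.03, 0, -0.03, 0, 0, 0, 0],
  [-0.03, 0, -0.03, 0, 0, 0, 0],
  [0.02, 0, -0.03, 0, -8.5, 0, 0],
  [0.02, 0, -0.03, 0, -8.5, 0, 0],
  [0.01, 0, -0.02, 0, -8.5, 0, 0],
  [0, 0, 0, 0, -8.5, 0, 0],
])

```text
t: 30.0
ee_pos: [454.0, -6.0, 145.0]
orientation: [-2.161, -2.097, -0.208]
contact_force: [-0.3, -0.1, -2.0]
gripper_width: 0.3
grasp_force: 0.0
```

drive_tool([
  [0, 0, 0, 0, -8.5, 0, 0],
  [0, 0, 0, 0, -2.5, 0, 0],
  [0, 0, 0, 0, 0, 5.5, 0],
  [0, 0, 0, 0, 0, 0, 0],
  [0, 0, 0, 0, 0, 0, 0],
  [0, 0, 0, 0, 0, 0, 0],
  [0, 0, 0, 0, 0, 0, 0],
  [0, 0, 0, 0, 0, 0, 0],
])

```text
t: 30.8
ee_pos: [452.5, -5.6, 141.7]
orientation: [-2.356, -2.078, 0.0]
contact_force: [-0.1, 0.3, -0.7]
gripper_width: 0.8
grasp_force: 0.0
```

```bash
python3 -c "
from h import *
t=np.radians(-7.2);O=np.array([570.2,-41.1,0]);X=np.array([np.cos(t),np.sin(t),0])
T=O-65*X;go((T[0],T[1],28),-7.2)"
```

```text
pos [452.5  -5.6 141.7] yaw -7.18 tilt [-0.  0. -1.] turn about z 0.02 shift [-0.0205, 0.0562, 0.1137] t 30.8 F [-0.1  0.3 -0.7] w 0.8 q [-0.27  0.26  1.84  0.    1.04 -0.15]
```

drive_tool([
  [-0.01, 0.028, 0, 0, 0, 0, 0],
  [-0.0105, 0.028, 0.01, 0, 0, 0, 0],
  [0, 0, 0.03, 0, 0, 0, 0],
  [0, 0, 0.03, 0, 0, 0, 0],
  [0, 0, 0.025, 0, 0, 0, 0],
  [0, 0, 0.015, 0, 0, 0, 0],
  [0, 0, 0.003, 0, 0, 0, 0],
  [0, 0, 0, 0, 0, 0, 0],
])

```text
t: 31.6
ee_pos: [505.6, -32.9, 28.8]
orientation: [-2.356, -2.078, 0.0]
contact_force: [-0.0, -0.0, 0.6]
gripper_width: 0.3
grasp_force: 0.0
```

drive_tool([
  [0, 0.003, 0, 0, 0, 0, 0],
  [0, 0.003, 0, 0, 0, 0, 0],
  [0, 0.003, 0, 0, 0, 0, 0],
  [0, 0.003, 0, 0, 0, 0, 0],
  [0, 0.002, 0, 0, 0, 0, 0],
  [0, 0.001, 0, 0, 0, 0, 0],
  [0, 0, 0, 0, 0, 0, 0],
  [0, 0, 0, 0, 0, 0, 0],
])

```text
t: 32.4
ee_pos: [520.3, -34.7, 28.7]
orientation: [-2.356, -2.078, 0.0]
contact_force: [0.2, -0.3, -0.4]
gripper_width: 0.5
grasp_force: 0.0
```

drive_tool([
  [0, 0.002, 0, 0, 0, 0, 0],
  [0, 0.001, 0, 0, 0, 0, 0],
  [0, 0.001, 0, 0, 0, 0, 0],
  [0, 0.001, 0, 0, 0, 0, 0],
  [0, 0.001, 0, 0, 0, 0, 0],
  [0, 0, 0, 0, 0, 0, 0],
  [0, 0, 0, 0, 0, 0, 0],
  [0, 0, 0, 0, 0, 0, 0],
])

```text
t: 33.2
ee_pos: [525.0, -35.2, 28.6]
orientation: [-2.354, -2.076, 0.004]
contact_force: [-8.5, -0.3, 6.5]
gripper_width: 0.8
grasp_force: 4.5
```

drive_tool([
  [0, 0.001, 0, 0, 0, 0, 0],
  [0, 0, 0, 0, 0, 0, 0],
  [0, 0.001, 0, 0, 0, 0, 0],
  [0, 0, 0, 0, 0, 0, 0],
  [0, 0, 0, 0, 0, 0, 0],
  [0, 0, 0, 0, 0, 0, 0],
  [0, 0, 0, 0, 0, 0, 0],
  [0, 0, 0, 0, 0, 0, 0],
])

```text
t: 34.0
ee_pos: [525.1, -35.2, 28.6]
orientation: [-2.351, -2.074, 0.009]
contact_force: [-19.3, -1.0, 15.0]
gripper_width: 0.4
grasp_force: 10.5
```

It takes 19 N with no motion, so the block is hard on the stop. Retreating for a final look.

drive_tool([
  [0, -0.01, 0, 0, 0, 0, 0],
  [0, -0.02, 0, 0, 0, 0, 0],
  [0, 0, -0.03, 0, 0, 0, 0],
  [0, 0, -0.04, 0, 0, 0, 0],
  [-0.02, 0, -0.045, 0, 0, 0, 0],
  [-0.03, 0, -0.045, 0, 0, 0, 0],
  [-0.03, 0, -0.04, 0, 0, 0, 0],
  [-0.02, 0, -0.01, 0, 0, 0, 0],
])

```text
t: 34.8
ee_pos: [487.2, -131.0, 239.8]
orientation: [2.352, 2.072, 0.004]
contact_force: [0.5, 0.3, 0.1]
gripper_width: 0.3
grasp_force: 0.0
```

```bash
python3 -c "
from h import *
sh((0,0,0))
im=snapshot('wrist');cv2.imwrite('pics/w6.png',im[:,:,::-1])"
```

```text
pos [ 487.2 -131.   239.8] X [ 0.126  0.992 -0.003] Y [ 0.992 -0.126  0.007] Z [ 0.007 -0.004 -1.   ] shift mm [  69.3 -501.5  236.1] t 34.8 w 0.3 q [-0.5   0.26  1.56 -0.    1.31 -0.37]
```

View pics/w6.png

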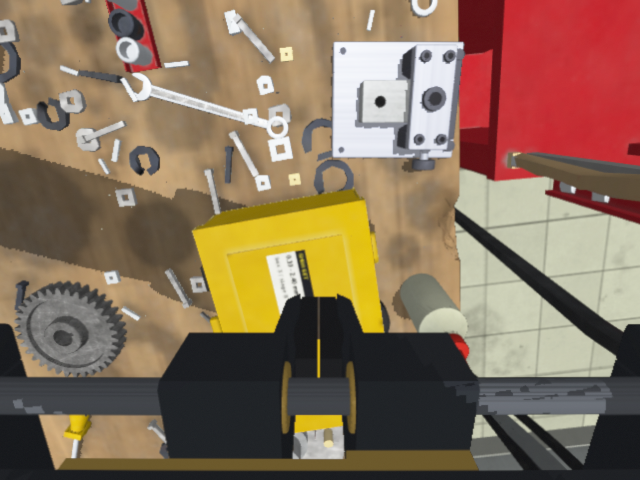

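The block sits straight and centred under the bar, with its rear end at (361,101) and the jig plate from x = 333 to 463. The bystanders are standing and the arm is clear. Handing in.

```bash
python3 -c "
from plant import *
print(close_job())"
```

```text
the job is handed in; nothing more can be done
None
```

The job is handed in at about 35 s, but no verdict came back. The block is firm against the jig's stop, each drawer was pushed to a hard stop (the wide one last, not looked at again), and the bearing was left in its drawer.

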